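# Tighten the clamp knob of a freewheeling tube disc on an inclined rotator

### The arm

A 6-joint arm with a two-finger parallel gripper is mounted at the origin on the work surface. World frame = base frame: x ahead of the robot, y to its left, z up, the work surface at z = 0. Lengths are in m, angles in rad, forces in N, time in s.
With the tool pointing down it reaches from about 0.35 to 0.775 m from the base axis. Payload 5.5 kg.
Tool frame: the origin (TCP) lies at the very end of the fingers, on their centre line; the grasp point (between the pads) lies 19 mm behind it (env.grip_point_offset is the distance from the TCP to the grasp point, in m); z points along the fingers, y is the line along which they close (so a half turn about z gives the same grasp; the last joint's range is limited). The gripper opens to 85 mm and grips with 20 to 120 N. Pads are 22 mm wide; open, the fingers measure 114 mm over their backs; the gripper's body (76 mm by 85 mm) begins 54 mm behind the grasp point. The pads swing forward as they close: fully open they stand 13 mm farther back than shut.
Start: joints at [-0.14, 0.313, 0.046, 1.304, 0, 1.431], TCP at [0.575, -0, 0.231] pointing down, gripper open.
Joint ranges: [-2.76, 2.76], [-0.86, 1.69], [-1.03, 1.26], [-2.2, 2.34], [-1.47, 1.5], [-3.14, 3.14]. Speed limits (rad/s): [2.57, 2.57, 3.14, 3.14, 3.14, 3.14].

### API

Orientations are given as a unit quaternion [w, x, y, z].
In Python, from workcell import sensors, imaging, workorder, env gives the robot as it stands.
- The arm moves only by the shell command python3 -m handwheel 'ROWS' [FORCE]. ROWS is JSON, a list of rows, each a list of 5 numbers: the shift along the tool's x, y, z in mm, then the turn about the tool's z in rad, then the opening, from 0 (shut) to 1 (fully open). A call has 1 to 8 rows; each row is the pose to reach, as a shift and turn from the pose commanded when the call began, along the tool's axes at that moment; what a row does not reach only later rows make up. A row lasts 1/10 s, in which the tool goes at most 50 mm and 8.59 degrees, less where a joint would pass 70% of its speed; a pose out of reach is approached as far as the arm can. A call with a gripper value outside its range is refused whole. The fingers move at their own pace and stop on an object; FORCE is the grip in N (left out, the last holds). Time passes only in rows, so rows that repeat a pose let the fingers close. It gives the time, the measured TCP pose, the force, the opening and the grip force at its end, in the units of the state.
- sensors.get_state(): the state, without advancing time (a new reading comes with each control period).
- imaging.read_camera(name): name is "scene" or "side" or "wrist"; returns a dict with "color" (420x560x3 uint8, blue, green, red), "z_map" (420x560 float32, m along the optical axis (not along the pixel's ray), 0 where there is no reading), "fx", "fy", "cx", "cy" (pixels), "xyz" and "rotation" of the camera in the world. Camera axes: x right, y down, z forward; pixel columns grow to the right and rows downward; lengths in m; the calibration is good to about 2 mm. A picture is of the moment at which its call begins.
- workorder.hand_in(): hands the job in; it is judged then, once.
The state is a dict: "clock": time; "joint_pos": joint angles; "qvel": joint speeds; "tau": joint torques, N m; "tcp_pos": TCP position; "orientation": TCP orientation; "wrist_force": force on the tool from outside, world axes, zero at the start; "ft_torque": the same for the moment, N m; "finger_gap": finger opening in m; "grip_force": force on a finger pad.
Only numpy, scipy, OpenCV 4.12 (cv2) and the standard library are available. Lean on these libraries where they do the work, as an engineer would, in place of code of your own. Each camera call takes 0.05 s, during which the arm holds its last target. There are 200 camera calls.

### The job

The tube disc on the inclined rotator was left loose: screw its black winged clamp knob clockwise (seen looking down on the knob) until it is fully tight and comes up against its stop. The disc runs free and just turns along with the knob, so push knob and disc down along the spindle onto the sprung rubber brake while you turn: firmly enough that the brake holds, but gently, never leaning hard on it. Then let go and leave the disc at rest, with everything else on the table left where it stands.

Things in the scene. Friction and masses are not known exactly. Their poses are not given: they have to be found in the camera images.
- rotator: Tube rotator (rotating mixer), fixed on the table: white housing 210 x 200 x 58 mm with a red front panel (front = its -x side), a grey yoke and a white round head whose spindle leans 30 degrees from vertical towards the front. Origin: centre of the underside, z up.
- disc: White tube disc, 190 mm across, 6 mm thick. Origin on the spindle axis at its underside, z outward along the spindle. Six capped tubes lie clipped round it, 64 to 82 mm from the axis, up to 25 mm above the underside. Disc and spindle turn freely together (0.012 N m). A red mark near the hub shows where the knob's red end points when tight.
- disc_top (a point): The disc's upper face, on the spindle axis. A spring holds disc and spindle up; they can be pushed in at most 23 mm along the spindle: about 5 N to start, plus 0.2 N per mm. After 3 to 16 mm (differs from unit to unit and is not told: to be felt) the disc meets the brake under it; from there the force rises by about 4.2 N per mm.
- brake_collar: Dark steel collar, 132 mm across, on the rotator's head under the disc; carries the sprung brake ring with eight rubber buttons 54 mm from the axis. Pressed on it with F newtons, the disc is held against about 0.045 x F N m; the knob needs 0.2, so 6 to 15 N on the brake is right, over 22 N too hard. Origin on the axis, 48 mm below the disc's underside when that is up.
- knob_grip (a point): Where to grip the clamp knob: on the spindle axis, in its wing, 13 mm below the wing's top, 22 mm above its round flange (48 mm across), 52 mm above the disc's underside. The black wing is 64 mm long (this frame's x), 14 mm thick (y) and 35 mm tall. z points outward along the spindle. The +x end has a red stripe. It takes 0.2 N m to turn and stays where left.
- clamp_knob (a joint): Turn of the clamp knob relative to the disc, rad; it grows clockwise (tightening), 3.2 at its firm stop = fully tight; it starts between 0 and 0.6. It does not change when knob and disc turn together.
- tube_rack: Bystander: blue tube rack with capped tubes, 66 x 180 x 88 mm, loose, behind the rotator.
- reagent_bottle: Bystander: amber bottle, 64 mm across, 130 mm tall, loose.
- screwdriver: Bystander: yellow screwdriver, 190 mm long, lying loose in front of the rotator.
- eyepiece: Bystander: black eyepiece, 42 mm across, 68 mm tall, loose.
- carton: Bystander: cardboard box 120 x 90 x 60 mm, loose.
- spare_disc: Bystander: spare white disc, 150 mm across, lying loose.
- jar: Bystander: white jar with a red lid, 70 mm across, 75 mm tall, loose.

How it is judged:
By the outcome, as a careful person would: the job done as asked, in the order asked, and still so for the second after the job is handed in, with the robot touching nothing.
It also fails if it takes over 56 s, if anything falls off the work surface, if the arm or the gripper's body presses on something with over 40 N, if the wrist force passes 120 N, or if a joint passes its speed limit or range.

## Working session

There is one attempt and no reset: what is moved stays moved. The work goes in short steps, Python scripts to look and compute and a shell command to move; the robot and the scene stay as the last step left them, time stands still between calls to the robot, and variables do not carry over. Pictures are saved under pics/ and viewed, at most 10 in all, crops included, and the job is handed in when it is done.

```bash
ls; mkdir -p pics
python3 - <<'E'
from workcell import sensors, imaging, env
import cv2,numpy as np
print(sensors.get_state()); print(env.grip_point_offset)
a=imaging.read_camera("scene");b=imaging.read_camera("side")
for n,c in(("scene",a),("side",b)):
    np.savez("pics/"+n+".npz",**{k:np.array(v) for k,v in c.items()})
    cv2.imwrite(f"pics/{n}1.png",c["color"]); print(c["xyz"],np.array(c["rotation"]),c["fx"],c["cx"],c["cy"])
E
```

```text
pics
{'clock': 0.0, 'joint_pos': array([-1.39604099e-01,  3.13754305e-01,  4.53854247e-02,  1.30347940e+00,
       -3.56174056e-05,  1.43118654e+00]), 'qvel': array([ 6.33807599e-04, -2.87180555e-05, -8.86958417e-06,  8.80030347e-04,
       -1.76198796e-03, -1.58776959e-03]), 'tau': array([ 4.35469416e-02, -4.75161731e+01,  2.93218410e+01,  1.05757168e-01,
        1.83773716e-02,  4.25627717e-03]), 'tcp_pos': array([5.74740239e-01, 1.37186040e-05, 2.30715039e-01]), 'orientation': array([-4.09338359e-04,  7.07104667e-01,  7.07108700e-01, -3.30770263e-04]), 'wrist_force': array([ 0.44292009, -0.38343523, -0.12334513]), 'ft_torque': array([ 0.01645537, -0.0038741 ,  0.00830909]), 'grip_force': 0.5249901604838669, 'finger_gap': 0.08526294683887232}
0.0187
[1.24927693 0.64435563 0.86928792] [-0.1873561   0.37294391  0.81549777 -0.40096623] 415.9115069200494 278.01984809137724 208.3812931591764
[ 1.11091383 -0.5496421   0.92750926] [-0.35726811  0.8440233   0.36898028 -0.15439469] 416.19521779888044 272.4106613900895 208.21360497150303
```

View pics/scene1.png

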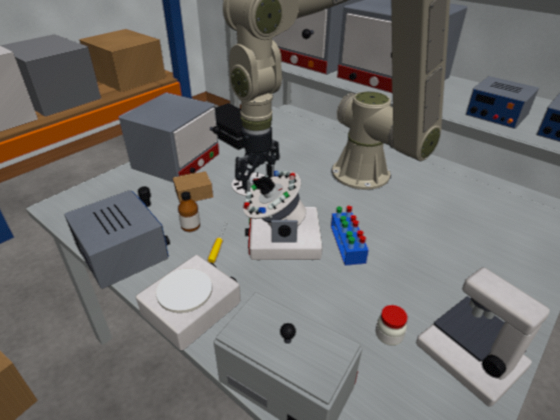

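View pics/side1.png

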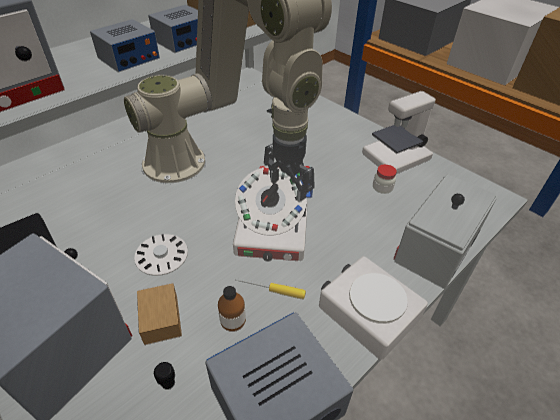

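The scene view shows the rotator at (285,230) with its knob at about (265,185), under the gripper. The side view shows the disc centred at (270,198), with the red front facing that camera, and the screwdriver in front at (285,290).

```bash
cat > h.py <<'E'
import numpy as np
from scipy.spatial.transform import Rotation as R
def cloud(c):
    z=np.asarray(c["z_map"],float);v,u=np.indices(z.shape)
    P=np.stack([(u-c["cx"])/c["fx"]*z,(v-c["cy"])/c["fy"]*z,z],-1)
    q=np.asarray(c["rotation"]);M=q if q.shape==(3,3) else R.from_quat(np.roll(q,-1)).as_matrix()
    return P@M.T+np.asarray(c["xyz"]), z>0, M
def tilt(p,n): return np.degrees(np.arccos(n[2]))
E
python3 - <<'E'
from h import *
import cv2
rng=np.random.default_rng(0)
for n,box in(("side",(225,160,315,240)),("scene",(225,160,310,225))):
    c=dict(np.load(f"pics/{n}.npz"));P,ok,M=cloud(c);x0,y0,x1,y1=box
    p=P[y0:y1,x0:x1].reshape(-1,3);col=c["color"][y0:y1,x0:x1].reshape(-1,3).astype(int);k=ok[y0:y1,x0:x1].ravel()
    w=k&(col.min(1)>120)&(col.max(1)-col.min(1)<40)&(p[:,2]>.08); q=p[w]
    best=None
    for _ in range(1500):
        t=q[rng.choice(len(q),3,False)];m=np.cross(t[1]-t[0],t[2]-t[0]);m/=np.linalg.norm(m)+1e-12
        if m[2]<0:m=-m
        if not .8<m[2]<.93: continue
        i=abs((q-t[0])@m)<.002
        if best is None or i.sum()>best.sum(): best=i
    t=q[best];cc=t.mean(0);m=np.linalg.svd(t-cc)[2][2];m*=np.sign(m[2])
    # circle from outer rim
    e1=np.cross(m,[0,0,1]);e1/=np.linalg.norm(e1);e2=np.cross(m,e1)
    ab=np.c_[(t-cc)@e1,(t-cc)@e2].astype(np.float32)
    (ax,ay),r=cv2.minEnclosingCircle(ab);ctr=cc+ax*e1+ay*e2
    print(n,len(q),best.sum(),"n",m.round(3),"tilt",np.degrees(np.arccos(m[2])).round(1),"ctr",ctr.round(4),"r",round(r,4))
    np.savez(f"pics/fit_{n}.npz",m=m,ctr=ctr)
    d=(p-ctr)@m; rr=np.linalg.norm((p-ctr)-d[:,None]*m,axis=1)
    kn=k&(d>.027)&(d<.066)&(rr<.045); g=p[kn]
    print(" knob pts",kn.sum(),"max h",d[kn].max().round(3),g.mean(0).round(4))
E
python3 - <<'E'
import cv2
a=cv2.imread("pics/side1.png")[150:270,215:325];b=cv2.imread("pics/scene1.png")[150:270,220:330]
cv2.imwrite("pics/c1.png",cv2.resize(cv2.hconcat([a,b]),(800,436),interpolation=cv2.INTER_CUBIC))
E
```

```text
side 2798 1462 n [ 0.333 -0.374  0.865] tilt 30.1 ctr [ 0.5188 -0.006   0.1767] r 0.095
 knob pts 232 max h 0.065 [ 0.5387 -0.0248  0.2205]
scene 1471 725 n [ 0.328 -0.379  0.865] tilt 30.1 ctr [ 0.5223 -0.0019  0.1766] r 0.0978
 knob pts 236 max h 0.066 [ 0.5385 -0.0123  0.2202]
```

View pics/c1.png

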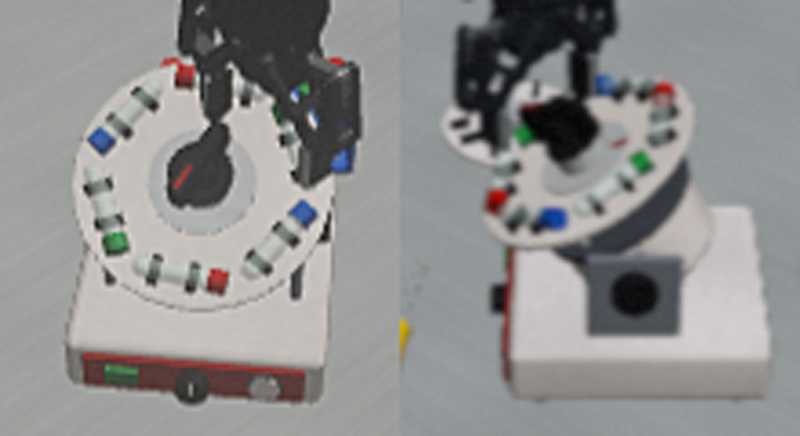

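The crop shows the black wing with its red stripe at (182,177) in the side half. The disc's red mark is right of the hub in the scene half, at (618,140). I'll lift clear and get above the knob before measuring the wing.

```bash
python3 -m handwheel '[[0,0,-40,0,1],[-10,-20,-80,0,1],[-20,-40,-100,0,1],[-20,-40,-100,0,1],[-20,-40,-100,0,1]]' 30
python3 - <<'E'
from workcell import sensors, imaging
from h import *
import cv2
out=[];A=np.array([.331,-.377,.865]);C=np.array([.5205,-.004,.1767])
e2=np.cross(A,[0,0,1]);e2/=np.linalg.norm(e2);e1=np.cross(e2,A)   # e1 = uphill in disc plane? , e2 horizontal
print("e1",e1.round(3),"e2",e2.round(3))
for n in("wrist","side","scene"):
    c=imaging.read_camera(n);np.savez(f"pics/{n}2.npz",**{k:np.array(v) for k,v in c.items()})
    P,ok,M=cloud(c);col=c["color"].astype(int)
    d=(P-C)@A;u=(P-C)@e1;w=(P-C)@e2;r=np.hypot(u,w)
    k=ok&(d>.035)&(d<.064)&(r<.05)&(col.max(2)<110)
    red=ok&(r<.05)&(col[...,2]>col[...,1]+60)&(col[...,2]>col[...,0]+60)
    uv=np.c_[u[k],w[k]];
    if len(uv)>10:
        m=uv.mean(0);s=np.linalg.svd(uv-m,full_matrices=False);v=s[2][0]
        t=(uv-m)@v
        print(n,"wing",len(uv),"mean u,w",m.round(4),"dir",np.degrees(np.arctan2(v[1],v[0])).round(1),"len",np.ptp(t).round(3),"max d",d[k].max().round(4))
    for nm,mm in(("stripe",red&(d>.02)),("mark",red&(d<.02))):
        if mm.any(): print(n,nm,mm.sum(),np.median(u[mm]).round(4),np.median(w[mm]).round(4),"d",np.median(d[mm]).round(4),"ang",np.degrees(np.arctan2(np.median(w[mm]),np.median(u[mm]))).round(1))
    cv2.imwrite(f"pics/{n}2.png",c["color"])
s=sensors.get_state();print(s["tcp_pos"],s["joint_pos"].round(3))
E
```

```text
clock: 0.6
tcp_pos: [0.5351, -0.0201, 0.3313]
orientation: [0.0, 0.707, 0.707, 0.0]
wrist_force: [-0.0, -0.3, -1.0]
finger_gap: 0.0856
grip_force: 0.0
e1 [-0.571  0.65   0.502] e2 [-0.751 -0.66   0.   ]
wrist wing 1534 mean u,w [ 0.0111 -0.0022] dir 148.6 len 0.063 max d 0.0622
wrist stripe 82 -0.0147 0.0097 d 0.0613 ang 146.6
wrist mark 63 0.0334 -0.0049 d 0.0047 ang -8.3
side wing 181 mean u,w [-0.0027  0.0008] dir 151.8 len 0.062 max d 0.0626
side stripe 8 -0.0161 0.0118 d 0.0602 ang 143.6
scene wing 165 mean u,w [ 0.0033 -0.0069] dir 153.7 len 0.068 max d 0.0608
[ 0.53492455 -0.0196831   0.32951403] [-0.187  0.231  0.174  1.517  0.     1.384]
```

View pics/wrist2.png

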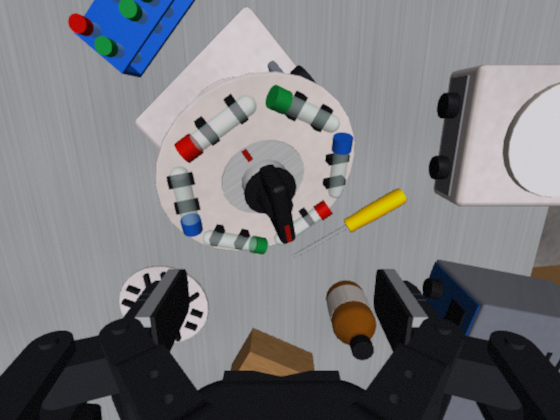

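The wrist view shows the whole disc. The red wing end is at (288,232), the other end at (268,170), and the disc mark at (247,155). The wing is about 158° short of tight. I'll refine the axis from this view.

Run:
```python
from h import *
import cv2
c=dict(np.load("pics/wrist2.npz"));P,ok,M=cloud(c);col=c["color"].astype(int)
A=np.array([.331,-.377,.865]);C=np.array([.5205,-.004,.1767])
for it in range(3):
    d=(P-C)@A;r=np.linalg.norm((P-C)-d[...,None]*A,axis=2)
    k=ok&(abs(d)<.004)&(r<.11)&(col.min(2)>110);t=P[k]
    cc=t.mean(0);A=np.linalg.svd(t-cc,full_matrices=False)[2][2];A*=np.sign(A[2])
    e2=np.cross(A,[0,0,1]);e2/=np.linalg.norm(e2);e1=np.cross(e2,A)
    ab=np.c_[(t-cc)@e1,(t-cc)@e2].astype(np.float32);(x,y),rad=cv2.minEnclosingCircle(ab);C=cc+x*e1+y*e2
print("A",A.round(4),"tilt",np.degrees(np.arccos(A[2])).round(2),"C",C.round(4),"r",round(rad,4),"e2",e2.round(3))
d=(P-C)@A;u=(P-C)@e1;w=(P-C)@e2
k=ok&(d>.056)&(d<.064)&(np.hypot(u,w)<.05)
(mx,my),sz,an=cv2.minAreaRect(np.c_[u[k],w[k]].astype(np.float32)*1000);print("wing top rect mm",mx,my,sz,an,k.sum())
np.savez("fit.npz",A=A,C=C)
g=C+.051*A;print("grip pt",g.round(4),"TCP",(g-[0,0,.0187]).round(4))
```

```text
A [ 0.329  -0.3736  0.8673] tilt 29.85 C [ 0.5202 -0.0047  0.1783] r 0.0951 e2 [-0.75  -0.661  0.   ]
wing top rect mm 0.5768909454345703 0.15736770629882812 (13.391518592834473, 62.29587936401367) 61.1817512512207 855
grip pt [ 0.537  -0.0237  0.2225] TCP [ 0.537  -0.0237  0.2038]
```

```bash
python3 -m handwheel '[[-4,2,40,-0.14,0.5],[-4,2,80,-0.277,0.5],[-4,2,110,-0.277,0.5],[-4,2,127,-0.277,0.5],[-4,2,127,-0.277,0.5],[-4,2,127,-0.277,0.5]]' 30; python3 -c "
from workcell import sensors;s=sensors.get_state();print(s['wrist_force'],s['ft_torque'],s['joint_pos'],s['tcp_pos'])"
```

```text
clock: 1.35
tcp_pos: [0.5369, -0.0237, 0.2037]
orientation: [-0.001, 0.603, 0.798, -0.0]
wrist_force: [-0.2, 0.2, -0.6]
finger_gap: 0.0427
grip_force: 0.0
[-0.17931291  0.18839734 -0.60428082] [ 0.0125484  -0.02411938  0.05590537] [-1.93692668e-01  2.51525049e-01 -1.05295514e-01  1.21564459e+00
  2.58326464e-04  1.09985421e+00] [ 0.53691288 -0.02371292  0.20374632]
```

```bash
python3 -m handwheel '[[0,0,0,0,0],[0,0,0,0,0],[0,0,0,0,0],[0,0,0,0,0],[0,0,0,0,0]]' 30
python3 - <<'E'
from workcell import sensors,imaging
import cv2
s=sensors.get_state();print(s['wrist_force'],s['ft_torque'])
a=imaging.read_camera("side")["color"][130:270,205:325];b=imaging.read_camera("wrist")["color"][80:360,160:400]
cv2.imwrite("pics/g3.png",cv2.hconcat([cv2.resize(a,(400,466)),cv2.resize(b,(400,466))]))
E
```

```text
clock: 1.85
tcp_pos: [0.5351, -0.0251, 0.2052]
orientation: [-0.0, 0.603, 0.798, -0.002]
wrist_force: [-6.8, -3.7, 3.2]
finger_gap: 0.0172
grip_force: 30.4
[-6.82358043 -3.67300149  3.21481798] [-1.09128222  1.74004447  0.3034119 ]
```

View pics/g3.png

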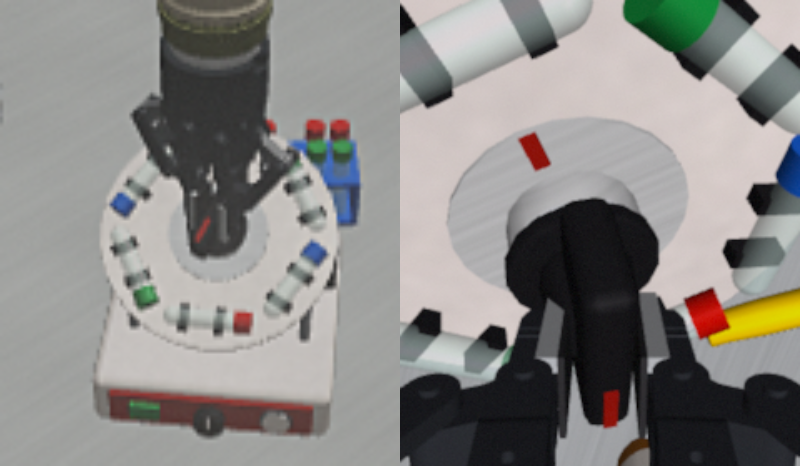

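The wing is gripped between the pads: gap 17 mm, red end at (610,408), and the fingers clear of flange and tubes. Next I turn knob and free disc together counter-clockwise to set up a stroke through the angles where the wing stands upright.

```bash
cat > st.py <<'E'
from workcell import sensors
import numpy as np
A=np.load("fit.npz")["A"];s=sensors.get_state();f=s["wrist_force"];q=s["orientation"]
print("axial",round(f@A,2),"lat",(f-f@A*A).round(1),"ft",s["ft_torque"].round(2),"Taxis",round(s["ft_torque"]@A,2),"j6",s["joint_pos"][5].round(3),"gap",round(s["finger_gap"]*1e3,1),"grip",round(s["grip_force"],1))
E
python3 -m handwheel '[[0,0,0,-0.13,0],[0,0,0,-0.26,0],[0,0,0,-0.39,0],[0,0,0,-0.52,0],[0,0,0,-0.65,0],[0,0,0,-0.78,0],[0,0,0,-0.91,0],[0,0,0,-0.91,0]]'; python3 st.py
cat > look.py <<'E'
# wing angle (stripe) and mark angle about the spindle, from the wrist and side cameras
import sys
from workcell import imaging
from h import *
f=np.load("fit.npz");A,C=f["A"],f["C"]
e2=np.cross(A,[0,0,1]);e2/=np.linalg.norm(e2);e1=np.cross(e2,A)
for n in("wrist","side","scene"):
    c=imaging.read_camera(n);P,ok,M=cloud(c);col=c["color"].astype(int)
    d=(P-C)@A;u=(P-C)@e1;w=(P-C)@e2;r=np.hypot(u,w)
    red=ok&(r<.045)&(col[...,2]>col[...,1]+50)&(col[...,2]>col[...,0]+50)
    for nm,m in(("stripe",red&(d>.03)&(d<.07)&(r<.036)),("mark",red&(d<.012)&(d>-.03))):
        if m.sum()>3:
            a,b=np.median(u[m]),np.median(w[m]);print(n,nm,m.sum(),"ang",np.degrees(np.arctan2(b,a)).round(1),"r",np.hypot(a,b).round(4),"d",np.median(d[m]).round(4))
E
python3 look.py
```

```text
clock: 2.75
tcp_pos: [0.5391, -0.0228, 0.2066]
orientation: [0.003, 0.191, 0.982, 0.002]
wrist_force: [1.1, 3.7, 4.6]
finger_gap: 0.0137
grip_force: 104.9
axial 3.0 lat [0.1 4.8 2. ] ft [ 2.46 -1.26 -1.09] Taxis 0.33 j6 0.191 gap 13.7 grip 104.9
wrist stripe 190 ang -160.9 r 0.0153 d 0.0597
wrist mark 223 ang 40.2 r 0.0339 d 0.0031
side stripe 9 ang -162.7 r 0.017 d 0.0594
```

```bash
for i in 1; do
python3 -m handwheel '[[0.45,0.22,0.87,0,0],[0.9,0.45,1.73,0,0],[1.34,0.67,2.6,0,0],[1.34,0.67,2.6,0,0]]' | sed -n 2p; python3 st.py
python3 -m handwheel '[[0.45,0.22,0.87,0,0],[0.9,0.45,1.73,0,0],[0.9,0.45,1.73,0,0]]'| sed -n 2p; python3 st.py
python3 -m handwheel '[[0.45,0.22,0.87,0,0],[0.67,0.34,1.3,0,0],[0.67,0.34,1.3,0,0]]'| sed -n 2p; python3 st.py
done
```

```text
tcp_pos: [0.5382, -0.0217, 0.2039]
axial 4.31 lat [-0.9  6.7  3.2] ft [ 2.59 -1.25 -1.1 ] Taxis 0.37 j6 0.196 gap 13.7 grip 105.4
tcp_pos: [0.5377, -0.0212, 0.2025]
axial 6.43 lat [-1.2  6.2  3.1] ft [ 2.53 -1.24 -1.03] Taxis 0.41 j6 0.197 gap 13.7 grip 105.8
tcp_pos: [0.5375, -0.021, 0.2018]
axial 8.45 lat [-3.4  5.9  3.8] ft [ 2.42 -1.1  -1.1 ] Taxis 0.25 j6 0.198 gap 13.7 grip 106.4
```

```bash
for k in 1 2; do python3 -m handwheel '[[0.45,0.22,0.87,0,0],[0.45,0.22,0.87,0,0],[0.45,0.22,0.87,0,0]]' | sed -n 2p; python3 st.py; done; python3 look.py
```

```text
tcp_pos: [0.5374, -0.0208, 0.2014]
axial 10.56 lat [-3.1  6.6  4. ] ft [ 2.29 -1.01 -1.03] Taxis 0.23 j6 0.199 gap 13.6 grip 107.0
tcp_pos: [0.5372, -0.0206, 0.2009]
axial 11.85 lat [-4.6  6.2  4.4] ft [ 2.24 -0.92 -1.01] Taxis 0.21 j6 0.199 gap 13.6 grip 107.5
wrist stripe 196 ang -161.6 r 0.0153 d 0.0535
wrist mark 224 ang 39.8 r 0.034 d -0.0031
side stripe 11 ang -164.2 r 0.0182 d 0.0521
```

```bash
python3 -m handwheel '[[0.45,0.22,0.87,0,0],[0.9,0.45,1.73,0,0],[0.9,0.45,1.73,0,0]]' | sed -n 2p; python3 st.py
python3 -m handwheel '[[0,0,0,0.08,0],[0,0,0,0.16,0],[0,0,0,0.24,0],[0,0,0,0.24,0]]' | sed -n 2p; python3 st.py; python3 look.py
```

```text
tcp_pos: [0.5369, -0.0203, 0.2]
axial 14.71 lat [-4.8  7.2  4.9] ft [ 2.05 -0.77 -1.02] Taxis 0.08 j6 0.2 gap 13.5 grip 108.5
tcp_pos: [0.5363, -0.0226, 0.1994]
axial 14.58 lat [-6.2  1.2  2.9] ft [-0.36 -0.37 -0.69] Taxis -0.58 j6 0.441 gap 13.6 grip 61.7
wrist stripe 182 ang -173.2 r 0.0159 d 0.0522
wrist mark 226 ang 40.1 r 0.0339 d -0.0044
side stripe 11 ang -173.1 r 0.0174 d 0.0518
```

```bash
python3 -m handwheel '[[0,0,0,0.08,0],[0,0,0,0.16,0],[0,0,0,0.24,0],[0,0,0,0.24,0]]' | sed -n 2p; python3 st.py;python3 -m handwheel '[[0,0,0,0.08,0],[0,0,0,0.16,0],[0,0,0,0.24,0],[0,0,0,0.24,0]]' | sed -n 2p; python3 st.py; python3 look.py
```

```text
tcp_pos: [0.5346, -0.0232, 0.1987]
axial 14.81 lat [-7.6 -0.   2.9] ft [-1.38  0.83  0.14] Taxis -0.64 j6 0.679 gap 13.5 grip 30.6
tcp_pos: [0.5331, -0.0242, 0.1984]
axial 17.69 lat [-11.9  -1.9   3.7] ft [-2.63  2.44  1.03] Taxis -0.88 j6 0.917 gap 13.6 grip 70.8
wrist stripe 186 ang 165.8 r 0.0162 d 0.0514
wrist mark 221 ang 39.3 r 0.0337 d -0.0051
side stripe 11 ang 164.2 r 0.0188 d 0.0496
```

```bash
python3 -m handwheel '[[-0.48,0.13,-0.87,0.08,0],[-0.48,0.13,-0.87,0.16,0],[-0.48,0.13,-0.87,0.16,0]]' | sed -n 2p; python3 st.py;python3 -m handwheel '[[-0.2,0,-0.4,0.08,0],[-0.2,0,-0.4,0.16,0],[-0.2,0,-0.4,0.16,0]]' | sed -n 2p; python3 st.py; python3 look.py
```

```text
tcp_pos: [0.5323, -0.0251, 0.199]
axial 17.88 lat [-12.3  -3.8   3. ] ft [-3.16  3.27  1.36] Taxis -1.08 j6 1.076 gap 13.7 grip 101.1
tcp_pos: [0.5317, -0.0256, 0.1994]
axial 19.42 lat [-15.1  -5.7   3.3] ft [-3.29  3.88  1.44] Taxis -1.29 j6 1.236 gap 14.1 grip 129.1
wrist stripe 203 ang 151.2 r 0.017 d 0.051
wrist mark 215 ang 38.6 r 0.0338 d -0.0055
side stripe 12 ang 148.3 r 0.0195 d 0.0498
```

```bash
python3 -m handwheel '[[-1.3,0.83,-2.67,0,0],[-2.6,1.67,-5.33,0,0],[-3.85,2.5,-8,0,0],[-3.85,2.5,-8,0,0]]' | sed -n 2p; python3 st.py;
python3 -m handwheel '[[0,0,0,-0.14,0],[0,0,0,-0.28,0],[0,0,0,-0.42,0],[0,0,0,-0.56,0],[0,0,0,-0.7,0],[0,0,0,-0.84,0],[0,0,0,-0.84,0]]' | sed -n 2p; python3 st.py; python3 look.py
```

```text
tcp_pos: [0.5326, -0.0277, 0.2044]
axial 5.41 lat [-10.1  -6.4   1.1] ft [-2.6   3.52  1.21] Taxis -1.12 j6 1.229 gap 13.3 grip 119.5
tcp_pos: [0.5396, -0.0251, 0.2063]
axial 5.44 lat [ 3.4  0.2 -1.2] ft [ 0.52 -1.76 -0.6 ] Taxis 0.31 j6 0.392 gap 13.3 grip 61.9
wrist stripe 184 ang -170.9 r 0.0161 d 0.0579
wrist mark 190 ang 77.2 r 0.0339 d 0.0012
side stripe 11 ang -171.4 r 0.013 d 0.0557
side mark 6 ang 78.0 r 0.0356 d -0.0001
```

```bash
python3 -m handwheel '[[0,0,0,-0.14,0],[0,0,0,-0.28,0],[0,0,0,-0.42,0],[0,0,0,-0.42,0]]' | sed -n 2p; python3 st.py;
python3 -m handwheel '[[0.8,0.65,1.75,0,0],[1.6,1.3,3.5,0,0],[2.4,1.9,5.2,0,0],[3.1,2.5,6.95,0,0],[3.1,2.5,6.95,0,0]]' | sed -n 2p; python3 st.py; python3 look.py
```

```text
tcp_pos: [0.5413, -0.0223, 0.2068]
axial 4.61 lat [7.8 9.2 1. ] ft [ 3.03 -3.02 -1.18] Taxis 1.1 j6 -0.027 gap 13.5 grip 121.2
tcp_pos: [0.5401, -0.0208, 0.2025]
axial 15.9 lat [1.9 8.8 3.1] ft [ 2.4  -2.43 -1.07] Taxis 0.77 j6 -0.019 gap 13.8 grip 125.4
wrist stripe 215 ang -149.1 r 0.0151 d 0.0519
wrist mark 177 ang 97.7 r 0.0339 d -0.005
side stripe 8 ang -147.0 r 0.0175 d 0.05
side mark 5 ang 98.7 r 0.0338 d -0.0058
```

```bash
python3 -m handwheel '[[0,0,0,0.1,0],[0,0,0,0.2,0],[0,0,0,0.3,0],[0,0,0,0.3,0]]' | sed -n 2p; python3 st.py;python3 -m handwheel '[[0,0,0,0.1,0],[0,0,0,0.2,0],[0,0,0,0.3,0],[0,0,0,0.3,0]]' | sed -n 2p; python3 st.py; python3 look.py
```

```text
tcp_pos: [0.5381, -0.0237, 0.2015]
axial 16.58 lat [-0.7  1.2  0.8] ft [-0.64 -1.23 -0.21] Taxis 0.06 j6 0.281 gap 13.4 grip 82.3
tcp_pos: [0.5376, -0.0255, 0.2013]
axial 17.85 lat [-1.7 -3.7 -0.9] ft [-2.1  -0.89 -0.14] Taxis -0.48 j6 0.58 gap 13.6 grip 33.4
wrist stripe 192 ang -178.8 r 0.0161 d 0.0511
wrist mark 165 ang 97.5 r 0.0337 d -0.0056
side stripe 8 ang 179.7 r 0.0185 d 0.0501
side mark 5 ang 97.5 r 0.0343 d -0.007
```

```bash
python3 -m handwheel '[[-0.25,0,-0.43,0.1,0],[-0.25,0,-0.43,0.2,0],[-0.25,0,-0.43,0.3,0],[-0.25,0,-0.43,0.3,0]]' | sed -n 2p; python3 st.py;python3 -m handwheel '[[-0.4,0,-0.8,0.1,0],[-0.4,0,-0.8,0.2,0],[-0.4,0,-0.8,0.3,0],[-0.4,0,-0.8,0.3,0]]' | sed -n 2p; python3 st.py; python3 look.py
```

```text
tcp_pos: [0.5352, -0.0265, 0.201]
axial 17.97 lat [-7.1 -7.  -0.3] ft [-3.15  0.98  0.64] Taxis -0.85 j6 0.879 gap 13.3 grip 56.2
tcp_pos: [0.5333, -0.0278, 0.2015]
axial 20.72 lat [-12.1  -9.5   0.5] ft [-4.15  2.57  1.02] Taxis -1.44 j6 1.177 gap 13.3 grip 99.2
wrist stripe 206 ang 153.0 r 0.0167 d 0.0504
wrist mark 119 ang 96.9 r 0.0346 d -0.0063
side stripe 11 ang 149.7 r 0.0198 d 0.0494
side mark 5 ang 97.0 r 0.0341 d -0.0089
```

```bash
python3 -m handwheel '[[-1.3,0.75,-2.6,0,0],[-2.6,1.5,-5.2,0,0],[-3.9,2.2,-7.8,0,0],[-3.9,2.2,-7.8,0,0]]' | sed -n 2p; python3 st.py;
python3 -m handwheel '[[0,0,0,-0.14,0],[0,0,0,-0.28,0],[0,0,0,-0.42,0],[0,0,0,-0.56,0],[0,0,0,-0.7,0],[0,0,0,-0.84,0],[0,0,0,-0.84,0]]' | sed -n 2p; python3 st.py
python3 -m handwheel '[[0,0,0,-0.14,0],[0,0,0,-0.28,0],[0,0,0,-0.42,0],[0,0,0,-0.46,0],[0,0,0,-0.46,0]]' | sed -n 2p; python3 st.py; python3 look.py
```

```text
tcp_pos: [0.534, -0.0296, 0.2061]
axial 4.17 lat [ -7.2 -10.6  -1.8] ft [-3.2   2.16  0.94] Taxis -1.04 j6 1.17 gap 13.2 grip 90.9
tcp_pos: [0.5408, -0.0257, 0.208]
axial 4.82 lat [ 6.3  1.2 -1.8] ft [ 0.74 -2.26 -0.65] Taxis 0.52 j6 0.331 gap 13.7 grip 65.3
tcp_pos: [0.5426, -0.023, 0.209]
axial 4.3 lat [10.5  9.7  0.2] ft [ 2.99 -3.11 -0.88] Taxis 1.38 j6 -0.127 gap 13.3 grip 114.2
wrist stripe 267 ang -143.5 r 0.0158 d 0.0562
wrist mark 4 ang 158.9 r 0.0385 d -0.0004
side stripe 7 ang -140.6 r 0.0195 d 0.0545
side mark 6 ang 158.4 r 0.0333 d -0.0026
scene stripe 7 ang -144.1 r 0.018 d 0.0538
```

```bash
python3 -m handwheel '[[0.7,0.7,1.75,0,0],[1.4,1.4,3.5,0,0],[2.1,2.1,5.2,0,0],[2.6,2.6,6.5,0,0],[2.6,2.6,6.5,0,0]]' | sed -n 2p; python3 st.py
python3 -m handwheel '[[0,0,0,0.1,0],[0,0,0,0.2,0],[0,0,0,0.3,0],[0,0,0,0.3,0]]' | sed -n 2p; python3 st.py;python3 -m handwheel '[[0,0,0,0.1,0],[0,0,0,0.2,0],[0,0,0,0.3,0],[0,0,0,0.3,0]]' | sed -n 2p; python3 st.py; python3 look.py
```

```text
tcp_pos: [0.5414, -0.0215, 0.2049]
axial 15.51 lat [4.7 9.6 2.3] ft [ 2.41 -2.63 -0.81] Taxis 1.07 j6 -0.122 gap 13.5 grip 117.9
tcp_pos: [0.5417, -0.0243, 0.2046]
axial 15.66 lat [ 5.4  3.3 -0.6] ft [ 0.14 -2.84 -0.85] Taxis 0.37 j6 0.18 gap 13.1 grip 76.0
tcp_pos: [0.5396, -0.0265, 0.204]
axial 16.8 lat [ 0.4 -4.2 -2. ] ft [-1.82 -1.47 -0.04] Taxis -0.08 j6 0.479 gap 13.2 grip 42.6
wrist stripe 193 ang -173.0 r 0.0164 d 0.0512
side stripe 11 ang -173.4 r 0.0169 d 0.0511
side mark 6 ang 157.8 r 0.0329 d -0.0061
```

```bash
python3 -m handwheel '[[-0.2,0,-0.4,0.1,0],[-0.2,0,-0.4,0.2,0],[-0.2,0,-0.4,0.3,0],[-0.2,0,-0.4,0.3,0]]' | sed -n 2p; python3 st.py; python3 look.py;python3 -m handwheel '[[-0.3,0,-0.6,0.1,0],[-0.3,0,-0.6,0.2,0],[-0.3,0,-0.6,0.2,0]]' | sed -n 2p; python3 st.py; python3 look.py
```

```text
tcp_pos: [0.5372, -0.0278, 0.2034]
axial 16.52 lat [-3.2 -8.4 -2.4] ft [-3.09  0.02  0.35] Taxis -0.72 j6 0.778 gap 13.5 grip 37.9
wrist stripe 191 ang 171.9 r 0.0165 d 0.0513
side stripe 11 ang 169.5 r 0.02 d 0.0502
side mark 6 ang 157.8 r 0.0329 d -0.0066
tcp_pos: [0.5358, -0.0288, 0.2036]
axial 17.37 lat [ -7.4 -11.1  -2. ] ft [-4.01  1.11  0.71] Taxis -1.12 j6 0.976 gap 13.4 grip 61.2
wrist stripe 230 ang 161.9 r 0.0144 d 0.051
side stripe 13 ang 160.4 r 0.0184 d 0.0487
side mark 6 ang 157.6 r 0.0328 d -0.0073
```

```bash
for k in 1 2 3; do python3 -m handwheel '[[-0.1,0,-0.2,0.04,0],[-0.2,0,-0.3,0.08,0],[-0.2,0,-0.3,0.08,0]]' | sed -n 2p; python3 st.py; python3 look.py;done
```

```text
tcp_pos: [0.5356, -0.0291, 0.2039]
axial 16.83 lat [ -7.5 -11.1  -1.9] ft [-4.04  1.23  0.99] Taxis -0.93 j6 1.054 gap 13.6 grip 70.9
wrist stripe 231 ang 158.6 r 0.0147 d 0.0509
side stripe 11 ang 155.4 r 0.0187 d 0.0491
side mark 7 ang 157.6 r 0.0335 d -0.0059
tcp_pos: [0.5352, -0.0296, 0.2042]
axial 17.51 lat [-10.2 -11.7  -1.2] ft [-4.17  1.38  0.91] Taxis -1.1 j6 1.134 gap 13.5 grip 78.7
wrist stripe 242 ang 155.1 r 0.0147 d 0.0508
side stripe 11 ang 153.5 r 0.0194 d 0.0495
side mark 6 ang 153.8 r 0.0325 d -0.0076
tcp_pos: [0.5344, -0.0299, 0.2042]
axial 19.24 lat [-11.1 -12.7  -1.3] ft [-4.41  2.16  1.17] Taxis -1.24 j6 1.213 gap 13.4 grip 87.6
wrist stripe 247 ang 150.8 r 0.0151 d 0.0507
side stripe 9 ang 148.3 r 0.0201 d 0.0501
side mark 7 ang 150.9 r 0.0326 d -0.0058
```

```bash
python3 -m handwheel '[[-1.3,0.8,-2.6,0,0],[-2.6,1.6,-5.2,0,0],[-3.8,2.4,-7.8,0,0],[-3.8,2.4,-7.8,0,0]]' 20| sed -n 2p; python3 st.py
python3 -m handwheel '[[0,0,0,0,0.15],[0,0,0,0,0.3],[0,0,0,0,0.5],[0,0,0,0,0.5],[0,0,0,0,0.5],[0,0,0,0,0.5]]' | sed -n 2p; python3 st.py
python3 -m handwheel '[[0,0,-15,0,0.5],[0,0,-40,0,0.5],[0,0,-80,0,0.5],[0,0,-110,0,0.5],[0,0,-110,0,0.5],[0,0,-110,0,0.5],[0,0,-110,0,0.5]]'|head -2; python3 st.py; python3 look.py
python3 - <<'E'
from workcell import imaging
import cv2
a=imaging.read_camera("side")["color"];b=imaging.read_camera("wrist")["color"]
cv2.imwrite("pics/e4.png",cv2.resize(cv2.hconcat([a,b]),(800,300)))
E
```

```text
tcp_pos: [0.5355, -0.0315, 0.2093]
axial 5.19 lat [ -6.9 -12.1  -2.6] ft [-3.38  1.83  0.63] Taxis -1.25 j6 1.209 gap 13.7 grip 78.7
tcp_pos: [0.5386, -0.0262, 0.2096]
axial -1.19 lat [0.4 0.6 0.1] ft [ 0.05 -0.02 -0.07] Taxis -0.04 j6 1.206 gap 42.7 grip 0.0
clock: 18.65
tcp_pos: [0.5382, -0.0263, 0.3184]
axial -0.89 lat [-0.4 -0.3  0. ] ft [-0.05 -0.01 -0.01] Taxis -0.02 j6 1.206 gap 42.9 grip 0.0
wrist stripe 96 ang 148.9 r 0.0171 d 0.0596
side stripe 11 ang 148.1 r 0.019 d 0.0586
side mark 6 ang 147.8 r 0.0336 d 0.0018
```

View pics/e4.png

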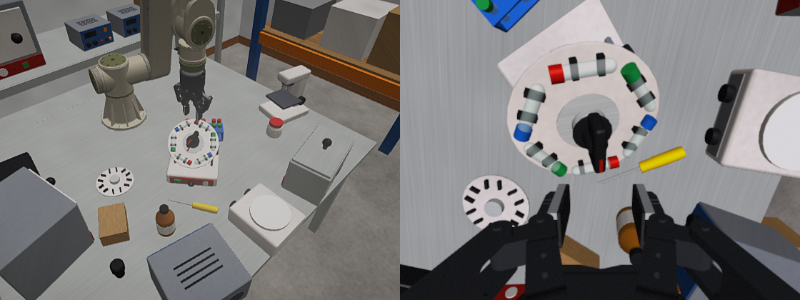

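The knob is released and the fingers are clear. In the wrist half the wing's red end, at (600,160), lies over the disc mark: both read about 148°. The bystanders stand where they were.

```bash
python3 look.py; python3 -c "
from workcell import workorder;print(workorder.hand_in())"
```

```text
wrist stripe 91 ang 149.7 r 0.0181 d 0.0598
side stripe 10 ang 144.2 r 0.0187 d 0.0597
side mark 6 ang 147.2 r 0.033 d 0.0014
the job is handed in; nothing more can be done
None
```

I screwed the clamp knob clockwise to its stop, its red end lines up with the disc mark to within about 3°, and I let go and handed the job in at about 19 s, with the estimated brake force peaking near 14 N.

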